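# Set the counter scanner to length on a gift tin

## Robot

A 6-joint arm with a two-finger parallel gripper is mounted at the origin on a cart in front of the work surface, level with it; the furniture and walls round the work are solid. World frame = base frame: x ahead of the robot, y to its left, z up, the work surface at z = 0. Lengths are in m, angles in rad, forces in N, time in s.
With the tool pointing down it reaches from about 0.275 to 0.875 m from the base axis. Payload 12.5 kg.
Tool frame: the origin (TCP) lies midway between the tips of the shut fingers; the grasp point (between the pads) lies behind it (robot.grip_depth is the z of the grasp point in the tool frame, in m); z points along the fingers, y is the line along which they close (so a half turn about z gives the same grasp; the last joint's range is limited). The gripper opens to 85 mm and grips with 20 to 120 N. Pads are 22 mm wide; open, the fingers measure 114 mm over their backs; the gripper's body (76 mm by 85 mm) begins 54 mm behind the grasp point. The pads swing forward as they close: fully open they stand 13 mm farther back than shut.
Start: joints at [1.113, 0.351, 1.652, -0, 1.139, -0.085], TCP at [0.2, 0.512, 0.231] pointing down, gripper open.
Joint ranges: [-2.75, 2.75], [-0.79, 2.1], [0.01, 2.65], [-1.57, 4.71], [0.07, 3.14], [-2.87, 2.87]. Speed limits (rad/s): [2.22, 2.22, 2.79, 3.14, 3.14, 3.14].

## Interface

Orientations are given as a 3x3 rotation matrix whose columns are the frame's x, y, z axes.
In Python, from rig import state, cams, finish_job, robot gives the robot as it stands. The module is installed in compiled form; this text tells all that it offers.
- The arm moves only by the shell command python3 -m creep 'ROWS' [OPENING] [FORCE]. ROWS is JSON, a list of rows, each a list of 6 numbers: the shift along the tool's x, y, z in mm, then the turn, a rotation vector about the tool's x, y, z in degrees. In form: [[tx, ty, tz, rx, ry, rz], ...]. A call has 1 to 10 rows; each row shifts and turns the commanded pose from where the row before left it, along the tool's axes as they then stand; what a row does not reach is not made up. A row lasts 1/8 s, in which the tool goes at most 62.5 mm and 10.7 degrees, less where a joint would pass 70% of its speed; a pose out of reach is approached as far as the arm can. A call with a gripper value outside its range is refused whole. OPENING is the finger opening in mm, from 0 to 85.4, set as the call begins (- or left out, the last holds). The fingers move at their own pace and stop on an object; FORCE is the grip in N (left out, the last holds). Time passes only in rows, so rows that do not move let the fingers close. It gives the time, the measured TCP pose, the force, the opening and the grip force at its end, in the units of the state.
- state(): the state, without advancing time (a new reading comes with each control period).
- cams.read_camera(name): name is "scene" or "top" or "wrist"; returns (picture, depth): 420x560x3 uint8, red, green, blue; 420x560 float32, m along the optical axis (not along the pixel's ray), 0 where there is no reading.
- cams.camera_params(name): a dict with "fx", "fy", "cx", "cy" (pixels), "k1" (the pictures are not rectified: a ray, as slopes to the right and down, at radius r is drawn at 1 + k1 r^2 times it, then the intrinsics apply), "origin" and "orientation" of the camera in the world. Camera axes: x right, y up, looking along -z (the intrinsics and any distortion apply to the point x, -y, -z); pixel columns grow to the right and rows downward; lengths in m; the calibration is good to about 2 mm. A picture is of the moment at which its call begins: read the wrist's pose just before it. camera_params takes no time and is no camera call; for the wrist camera it gives the pose at the moment of the call.
- finish_job(): hands the job in; it is judged then, once.
The state is a dict: "time_s": time; "joint_pos": joint angles; "joint_vel": joint speeds; "joint_efforts": joint torques, N m; "position": TCP position; "tool_rot": TCP orientation; "wrist_force": force on the tool from outside, world axes, zero at the start; "wrist_torque": the same for the moment, N m; "gripper_width": finger opening in m; "grip_force": force on a finger pad.
Only numpy, scipy, OpenCV 4.12 (cv2) and the standard library are available. Lean on these libraries where they do the work, as an engineer would, in place of code of your own. Each camera call takes 0.05 s, during which the arm holds its last target. There are 200 camera calls.

## Task

On the scanner stand, turn the gift tin in its seat so that its bar label faces the scanner. Then slide the scanner's leg out until its pointer stands at the length mark with the cam lever still open, and, keeping the leg at the mark, push the sprung cam lever in until it is flush. Finish holding: the gripper keeps hold of the leg and keeps the lever shut; leave the things round the stand where they are.

Things in the scene. Friction and masses are not known exactly. Their poses are not given: they have to be found in the camera images.
- scan_stand: Low fixed metal stand for a counter scanner: flat base 110 mm (x) by 420 mm (y), 12 mm thick, on the counter. Origin: centre of its underside. Its y axis runs along the stand from the sleeve (right end, seen from the robot) to the tin's seat (left end); x across it, away from the robot; z up.
- seat_center (a point): Middle of the round seat at the left end of the stand, on the base's top (12 mm above the counter). A ring 5 mm high, 52 mm inside and 62 mm outside diameter surrounds it. Same axes as the stand; the scanner lies towards its -y.
- tin_center (a point): Centre (half-way up) of the gift tin, a loose plain metal cylinder 48 mm in diameter, 80 mm tall, 150 g, standing in the seat, so its top is 92 mm above the counter. Its own x axis points from the tin's axis to its label; z is up.
- tin_label (a point): Middle of the tin's paper bar label, on the side wall (24 mm from the tin's axis, 40 mm up), covering about 55 degrees of the wall. A raised rib on the lid (16 mm long, 3 mm high) runs from the lid's middle to the edge above the label.
- scanner_window (a point): Middle of the window of the scanner, a dark rounded block 46x30x56 mm on the front end of the sliding leg (its top 85 mm above the counter), looking along the stand's +y at the tin. It moves with the leg.
- leg_pointer (a point): Middle of the sliding leg's grip block, 59 mm above the counter. Block: 36 mm wide (x), 36 mm long (y, -18 to +18 mm of this point), 28 to 90 mm above the counter, on a flat bar (top 29 mm high). The scanner's back is 70 mm ahead (+y). The leg's pointer fin sticks out 40 mm towards the robot, 22 mm high, at this same y. Same axes as the stand.
- lever_pad (a point): Middle of the ribbed rear face of the cam lever, 60 mm above the counter: a metal thumb slide 16 mm wide, 46 mm tall (37 to 83 mm above the counter) in the middle of the grip block's rear (-y) face, 16 mm proud of it when open. It slides in along the stand's +y and is closed when flush with that face.
- sliding_leg (a joint): Slide of the leg along the stand's +y out of its fixed sleeve, m, 0 (in) to 0.085 (out). It runs easily (about 2 N friction) and stays where it is left. The sleeve, 39 mm high, begins 50 mm behind (-y of) where leg_pointer lies at leg value 0.
- cam_lever (a joint): Slide of the cam lever in the leg, m: 0 open (16 mm proud), 0.016 flush, at most 0.017. A spring (5 N open, 8 N closed) opens it again when let go. Pushing the lever alone only moves the leg: the grip block must be held at its front (+y) face meanwhile, as by squeezing block and lever between two fingers (52 mm over both when open, 36 mm closed).
- length_mark (a point): The length mark: the tip of a small dark clip (8x10 mm, 16 mm high) fixed on the front edge (towards the robot) of the stand, 22 mm above the counter. The leg is at length when leg_pointer has the same place along the stand's y as this point. Same axes as the stand. It differs from start to start.
- glue_stick: Bystander, loose: upright glue stick, 27 mm across, 88 mm tall; origin at the middle of its underside. Leave alone.
- date_stamp: Bystander, loose: self-inking stamp, 30x48x57 mm; origin at the middle of its underside. Leave alone.
- ribbon_spool1: Bystander, loose: flat reel of ribbon, 66 mm across, 22 mm high; origin at the middle of its underside. Leave alone.
- letter_block1: Bystander, loose: toy block, 31 mm; origin at the middle of its underside. Leave alone.
- toy_cup1: Bystander, loose: toy tea cup, 44x53x28 mm; origin at the middle of its underside. Leave alone.
- toy_cup2: Bystander, loose: toy tea cup, 44x53x28 mm; origin at the middle of its underside. Leave alone.
Not all that is in view belongs to the job. What is shaped like the part that bears tin_center but blue is not meant.

How it is judged:
By the outcome, as a careful person would: the job done as asked, in the order asked, and still so for the second after the job is handed in, while the arm keeps its last pose, push and grip.
It also fails if it takes over 45 s, if anything falls off the work surface, if the arm or the gripper's body presses on something with over 40 N, if the wrist force passes 120 N, or if a joint passes its speed limit or range.

## Working session

There is one attempt and no reset: what is moved stays moved. The work goes in short steps, Python scripts to look and compute and a shell command to move; the robot and the scene stay as the last step left them, time stands still between calls to the robot, and variables do not carry over. Pictures are saved under pics/ and viewed, at most 10 in all, crops included, and the job is handed in when it is done.

```bash
mkdir -p pics; cat > h.py <<'E'
import numpy as np, cv2
from rig import state,cams,robot
def grab(n):
    p=cams.camera_params(n); im,d=cams.read_camera(n); return im,d,p
def xyz(d,p):
    h,w=d.shape; v,u=np.mgrid[0:h,0:w].astype(float)
    K=np.array([[p['fx'],0,p['cx']],[0,p['fy'],p['cy']],[0,0,1]])
    # forward distortion: iterate inverse
    xd=(u-p['cx'])/p['fx']; yd=(v-p['cy'])/p['fy']; x,y=xd.copy(),yd.copy()
    for _ in range(20):
        s=1+p['k1']*(x*x+y*y); x,y=xd/s,yd/s
    P=np.stack([x*d,-y*d,-d],-1)
    return P@np.array(p['orientation']).T+np.array(p['origin'])
def save(n,im): cv2.imwrite('pics/'+n,cv2.cvtColor(im,cv2.COLOR_RGB2BGR))
E
python3 - <<'E'
from h import *
print(robot.grip_depth,state()['tool_rot'])
for n in('top','scene'):
    im,d,p=grab(n); save(n+'0.png',im); np.savez(n+'0',im=im,P=xyz(d,p),d=d); print(n,p)
E
```

```text
-0.0187 [[-9.31308772e-01  3.64230213e-01 -5.68588038e-04]
 [ 3.64230637e-01  9.31308101e-01 -1.12442746e-03]
 [ 1.19980193e-04 -1.25428634e-03 -9.99999206e-01]]
top {'fx': 407.07591348569554, 'fy': 407.07591348569554, 'cx': 273.1725763001213, 'cy': 208.43535260440748, 'k1': -0.04794706906422106, 'origin': array([0.35517912, 0.06416926, 0.8993242 ]), 'orientation': array([[-0.01505249,  0.98743568, -0.1573029 ],
       [-0.99959809, -0.01864044, -0.02135877],
       [-0.02402261,  0.15691818,  0.9873194 ]])}
scene {'fx': 504.42903536501706, 'fy': 504.42903536501706, 'cx': 279.4886845527148, 'cy': 209.94871870752314, 'k1': 0.0542655027535246, 'origin': array([ 0.18499184, -0.45696516,  0.81659949]), 'orientation': array([[ 0.86408225,  0.38117767, -0.32873309],
       [-0.50329225,  0.66422363, -0.55272406],
       [ 0.00766621,  0.64304787,  0.76578762]])}
```

View pics/top0.png

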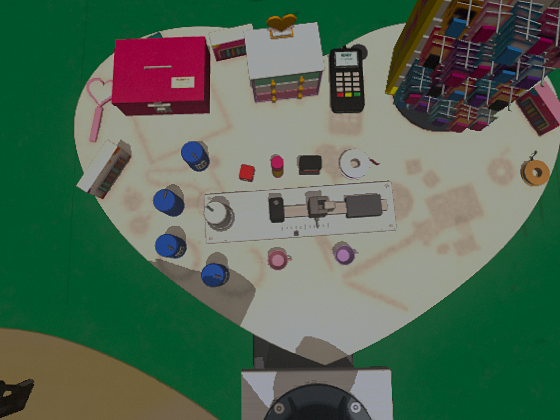

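View pics/scene0.png

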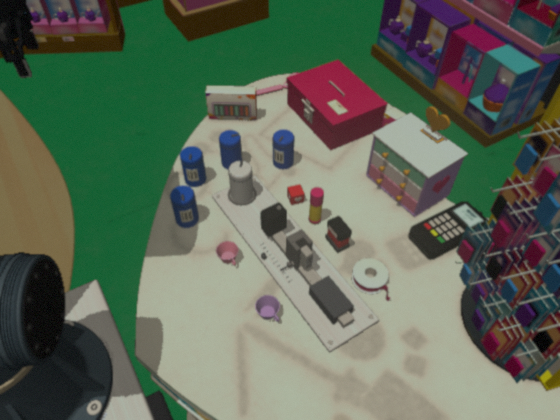

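Top view: the silver tin in its seat is at (215,210). Similar objects are the blue tins at (195,155), (168,202), (171,245) and (214,274), which are not meant. The scanner is at (277,209), the grip block at (318,205), the sleeve at (363,206), and the mark clip at (296,233). I choose the silver tin and check it in a close crop.

```bash
python3 - <<'E'
from h import *
z=np.load('top0.npz'); im,P=z['im'],z['P']
c=im[175:250,198:402]; save('crop.png',cv2.resize(c,None,fx=3.9,fy=3.9,interpolation=cv2.INTER_CUBIC))
def rect(mask):
    q=P[mask][:,:2].astype(np.float32); r=cv2.minAreaRect(q); return r,len(q)
roi=np.zeros(im.shape[:2],bool); roi[170:255,195:405]=1
Z=P[...,2]
m=roi&(Z>.007)&(Z<.017); n,l,s,_=cv2.connectedComponentsWithStats(m.astype(np.uint8)); k=1+s[1:,4].argmax(); print('base',rect(l==k),np.median(Z[l==k]))
for nm,(r0,r1,c0,c1),zl,zh in [('tin',(190,235,200,240),.084,.105),('scan',(190,230,262,290),.075,.1),('grip',(185,225,300,335),.082,.1),('lever',(185,225,300,345),.068,.0815),('sleeve',(185,225,340,390),.03,.05),('clip',(224,240,285,305),.017,.03)]:
    r=np.zeros_like(roi); r[r0:r1,c0:c1]=1; mm=r&(Z>zl)&(Z<zh)
    print(nm,rect(mm) if mm.any() else None, P[mm].mean(0),P[mm].min(0),P[mm].max(0))
E
```

```text
base (((0.48851045966148376, 0.02642446756362915), (0.11058235168457031, 0.4194057285785675), 3.071578025817871), 6553) 0.012298339087070564
tin (((0.47834813594818115, 0.19941118359565735), (0.045200202614068985, 0.047107577323913574), 85.5038070678711), 433) [0.47838645 0.19890935 0.09201966] [0.45470547 0.17690281 0.08427839] [0.50251993 0.22178125 0.09707913]
scan (((0.48598232865333557, 0.07574111223220825), (0.04607139900326729, 0.03102448582649231), 3.034226894378662), 327) [0.48478423 0.07525835 0.08445078] [0.46254527 0.05991714 0.0755158 ] [0.50937522 0.0906949  0.08961974]
grip (((0.49036818742752075, -0.01695161499083042), (0.03589700162410736, 0.050688695162534714), 3.0542538166046143), 304) [ 0.4897855  -0.01099178  0.08856268] [ 0.47183163 -0.0419484   0.08202062] [0.50804475 0.00902399 0.09414755]
lever (((0.4863889515399933, -0.016833361238241196), (0.02756878361105919, 0.04996076598763466), 3.5527420043945312), 53) [ 0.48548331 -0.01907998  0.07637939] [ 0.47158722 -0.04198208  0.06839532] [0.50029434 0.00849468 0.08149001]
sleeve (((0.49599340558052063, -0.11066994816064835), (0.04442209005355835, 0.10008160769939423), 3.410238265991211), 752) [ 0.49513035 -0.11011361  0.03869262] [ 0.47251267 -0.16076496  0.03002994] [ 0.51982641 -0.06104454  0.04391183]
clip (((0.446947306394577, 0.039558786898851395), (0.025591084733605385, 0.013937246985733509), 50.23260498046875), 19) [0.44091686 0.03604347 0.02315027] [0.43580822 0.03031235 0.01789371] [0.46048869 0.05385166 0.02850022]
```

View pics/crop.png

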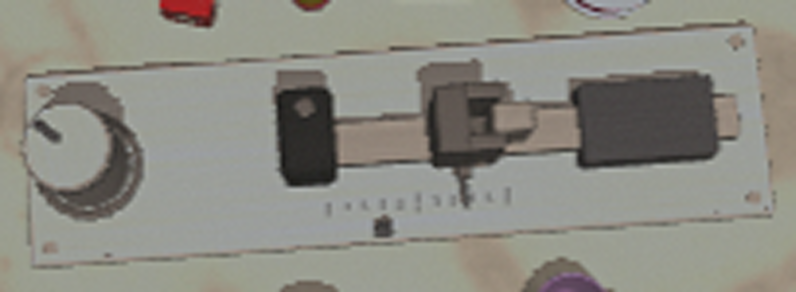

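The crop confirms the tin: a silver lid centred at crop (67,147), with the rib pointing up-left towards (38,123). That means a clockwise turn of about 143°. I'll move above it and look with the wrist camera.

```bash
python3 -m creep '[[-46.6,-23.8,0,0,0,0],[-46.6,-23.8,0,0,0,0],[-46.6,-23.8,0,0,0,0],[-46.6,-23.8,0,0,0,0],[-46.6,-23.8,0,0,0,0],[-46.6,-23.8,0,0,0,0],[-46.6,-23.8,0,0,0,0],[-46.6,-23.8,0,0,0,0],[0,0,0,0,0,0],[0,0,0,0,0,0]]' 66
python3 - <<'E'
from h import *
s=state(); print(s['joint_pos'],s['position'])
im,d,p=grab('wrist'); print(p['origin'],p['orientation']); save('w0.png',im); np.savez('w0',im=im,P=xyz(d,p))
E
```

```text
time_s: 1.35
position: [0.4777, 0.1992, 0.231]
tool_rot: [[-0.931, 0.365, -0.001], [0.365, 0.931, -0.0], [0.001, -0.0, -1.0]]
wrist_force: [0.6, 0.3, 0.0]
gripper_width: 0.066
grip_force: 0.0
[ 3.05026264e-01  2.92734887e-01  1.73424838e+00  2.13193373e-04
  1.11548779e+00 -8.92649204e-01] [0.47771343 0.19921261 0.2309683 ]
[0.40050229 0.22889402 0.37364803] [[ 3.64914927e-01 -8.82067870e-01 -2.97982163e-01]
 [ 9.31040657e-01  3.45935425e-01  1.16154972e-01]
 [ 6.26017036e-04 -3.19820192e-01  9.47478049e-01]]
```

View pics/w0.png

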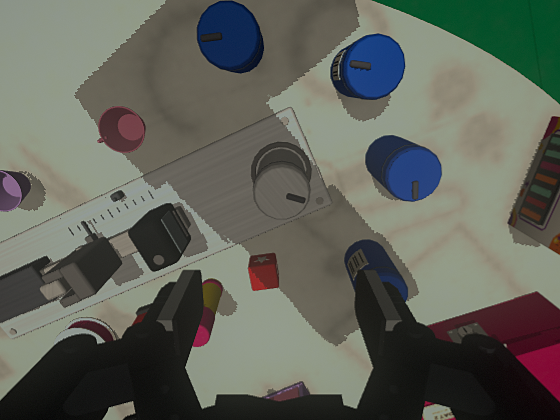

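The lid is at (282,190) with the rib running to (305,201), towards the far corner of the stand. The clip is at (118,196), the fin at (88,230), and a blue tin sits just beyond the stand at (375,265).

```bash
python3 - <<'E'
from h import *
z=np.load('w0.npz'); im,P=z['im'],z['P']; Z=P[...,2]; g=im.mean(2)
m=np.zeros(Z.shape,bool); m[155:225,248:315]=1; t=m&(Z>.086)&(Z<.1)
q=P[t]; c,r=cv2.minEnclosingCircle(q[:,:2].astype(np.float32)); print('lid',c,r,np.median(q[:,2]))
k=t&(g<75); v,u=np.nonzero(k); keep=(u>283)&(u<308)&(v>188)&(v<206); R=P[v[keep],u[keep]][:,:2]; print('rib',len(R),R.min(0),R.max(0),R.mean(0))
d=R.mean(0)-c; a=np.degrees(np.arctan2(d[1],d[0])); 
vx,vy,_,_=cv2.fitLine(R.astype(np.float32),2,0,.01,.01).ravel(); print('rib ang via centre',a,'line',np.degrees(np.arctan2(vy,vx)))
# blues
for nm,(r0,r1,c0,c1) in dict(b1=(0,75,195,265),b2=(30,105,330,410),b3=(130,205,365,445),b4=(235,300,345,412)).items():
    mm=np.zeros(Z.shape,bool); mm[r0:r1,c0:c1]=1; mm&=(Z>.07)&(Z<.1)&(im[...,2].astype(int)-im[...,0]>50); print(nm,np.median(P[mm],0))
# clip
mm=np.zeros(Z.shape,bool); mm[185:206,105:130]=1; mm&=(g<80)&(Z>.017)&(Z<.03); print('clip',mm.sum(),P[mm].mean(0),P[mm].min(0),P[mm].max(0))
E
```

```text
lid (0.47824826836586, 0.20066438615322113) 0.023855842649936676 0.09189009914286037
rib 129 [0.47958325 0.20312943] [0.49598767 0.21798785] [0.48583959 0.21063871]
rib ang via centre 52.72572509823362 line 48.68043
b1 [0.35344545 0.2079965  0.07990859]
b2 [0.41412097 0.30251559 0.07994825]
b3 [0.50487971 0.30929254 0.07999681]
b4 [0.59486752 0.25936808 0.07984284]
clip 88 [0.43896797 0.03703607 0.02276859] [0.43510285 0.03162306 0.01701509] [0.44328168 0.04103773 0.02827562]
```

```bash
python3 -m creep '[[0,1.2,45,0,0,0],[0,0,50,0,0,0],[0,0,50,0,0,0],[0,0,40,0,0,0],[0,0,0,0,0,0]]'; python3 -m creep '[[0,0,0,0,0,0],[0,0,0,0,0,0],[0,0,0,0,0,0],[0,0,0,0,0,0]]' 40 25
```

```text
time_s: 2.02
position: [0.4764, 0.2006, 0.0444]
tool_rot: [[-0.932, 0.363, -0.005], [0.363, 0.932, -0.002], [0.004, -0.003, -1.0]]
wrist_force: [-0.2, -0.1, 0.2]
gripper_width: 0.066
grip_force: 0.0
time_s: 2.52
position: [0.4794, 0.2008, 0.0479]
tool_rot: [[-0.931, 0.364, 0.003], [0.364, 0.931, 0.001], [-0.002, 0.002, -1.0]]
wrist_force: [-2.6, 0.7, 8.0]
gripper_width: 0.0475
grip_force: 26.8
```

```bash
python3 -m creep '[[0,0,0,0,0,0],[0,0,0,0,0,0]]'
```

```text
time_s: 2.78
position: [0.4794, 0.2007, 0.048]
tool_rot: [[-0.931, 0.364, 0.002], [0.364, 0.931, 0.001], [-0.002, 0.002, -1.0]]
wrist_force: [-2.6, 1.4, 9.3]
gripper_width: 0.0475
grip_force: 26.8
```

```bash
python3 -m creep '[[0,0,-1,0,0,5],[0,0,0,0,0,10],[0,0,0,0,0,10],[0,0,0,0,0,10],[0,0,0,0,0,10],[0,0,0,0,0,10],[0,0,0,0,0,10],[0,0,0,0,0,5],[0,0,0,0,0,0]]'
```

```text
time_s: 3.9
position: [0.4788, 0.2003, 0.048]
tool_rot: [[0.023, 1.0, 0.001], [1.0, -0.023, 0.0], [0.0, 0.001, -1.0]]
wrist_force: [-0.5, -0.4, 1.8]
gripper_width: 0.0475
grip_force: 26.4
```

```bash
python3 -m creep '[[0,0,0,0,0,5],[0,0,0,0,0,10],[0,0,0,0,0,10],[0,0,0,0,0,10],[0,0,0,0,0,10],[0,0,0,0,0,10],[0,0,0,0,0,8],[0,0,0,0,0,4.5],[0,0,0,0,0,0]]'; python3 -m creep '[[0,0,0,0,0,0],[0,0,0,0,0,0]]' 66;  python3 -m creep '[[0,0,-30,0,0,0],[0,0,-50,0,0,0],[0,0,-50,0,0,0],[0,0,-45,0,0,0],[0,0,0,0,0,0]]'
python3 - <<'E'
from h import *
print(state()['joint_pos'])
im,d,p=grab('wrist'); save('w1.png',im); np.savez('w1',im=im,P=xyz(d,p))
im,d,p=grab('top'); np.savez('top1',im=im,P=xyz(d,p))
E
```

```text
time_s: 5.03
position: [0.4792, 0.2003, 0.048]
tool_rot: [[0.932, 0.363, 0.001], [0.363, -0.932, 0.0], [0.002, 0.0, -1.0]]
wrist_force: [0.5, -0.6, 4.4]
gripper_width: 0.0475
grip_force: 26.5
time_s: 5.28
position: [0.4785, 0.2003, 0.0473]
tool_rot: [[0.932, 0.362, -0.0], [0.362, -0.932, 0.0], [-0.0, -0.0, -1.0]]
wrist_force: [-0.4, 0.1, -0.2]
gripper_width: 0.0662
grip_force: 0.0
time_s: 5.9
position: [0.4798, 0.2007, 0.2254]
tool_rot: [[0.932, 0.362, 0.006], [0.362, -0.932, 0.002], [0.006, 0.0, -1.0]]
wrist_force: [-0.7, -0.1, -0.2]
gripper_width: 0.066
grip_force: 0.0
[3.06610059e-01 3.00313116e-01 1.73864218e+00 4.96636605e-05
 1.09672432e+00 1.50737815e+00]
```

View pics/w1.png

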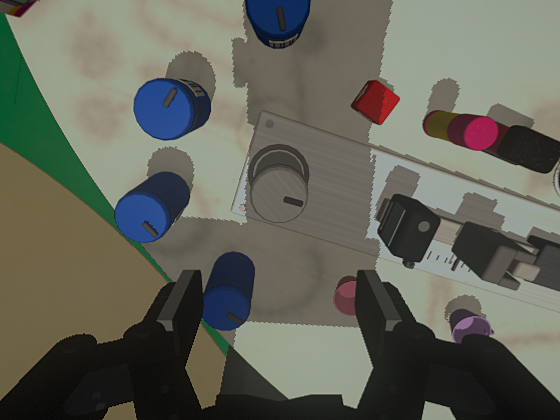

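The rib now runs from (284,199) to (303,204) and points along the stand at the scanner. I'll measure its angle.

```bash
python3 - <<'E'
from h import *
z=np.load('w1.npz'); im,P=z['im'],z['P']; Z=P[...,2]; g=im.mean(2)
m=np.zeros(Z.shape,bool); m[150:225,245:312]=1; t=m&(Z>.086)&(Z<.1)
c,r=cv2.minEnclosingCircle(P[t][:,:2].astype(np.float32)); print('lid',c,r)
k=t&(g<75); v,u=np.nonzero(k); keep=(u>281)&(u<308)&(v>192)&(v<210); R=P[v[keep],u[keep]][:,:2]
d=R.mean(0)-c; vx,vy,_,_=cv2.fitLine(R.astype(np.float32),2,0,.01,.01).ravel(); print(len(R),R.min(0),R.max(0),np.degrees(np.arctan2(d[1],d[0])),'line',np.degrees(np.arctan2(vy,vx)))
a=np.radians(3.07); U=np.array([-np.sin(a),np.cos(a)]);X=np.array([U[1],-U[0]])
for f in('top0','top1','w0','w1'):
    z=np.load(f+'.npz'); im,P=z['im'],z['P']; Z=P[...,2]; g=im.mean(2)
    q=P[...,:2]-np.array([.4885,.0264]); s=q@U; x=q@X
    def rng(mm): return mm.sum(),np.round([s[mm].min(),s[mm].max(),np.median(s[mm]),x[mm].min(),x[mm].max()],4)
    print(f,'clip',rng((abs(x+.048)<.012)&(abs(s)<.06)&(Z>.0165)&(Z<.026)&(g<80)))
    print('  grip',rng((abs(x)<.03)&(s>-.1)&(s<.0)&(Z>.084)&(Z<.096)),'scan',rng((abs(x)<.03)&(s>.02)&(s<.1)&(Z>.078)&(Z<.09)))
    print('  fin',rng((x<-.025)&(x>-.06)&(s>-.08)&(s<0)&(Z>.018)&(Z<.027)), 'sleeve',rng((abs(x)<.015)&(s<-.06)&(Z>.034)&(Z<.043)))
E
```

```text
lid (0.47915077209472656, 0.20067723095417023) 0.023965828120708466
133 [0.47615373 0.17742076] [0.48907391 0.19639389] -84.87341579808471 line -81.10342
top0 clip (np.int64(13), array([-0.0353,  0.0152,  0.011 , -0.0523, -0.0361]))
  grip (np.int64(256), array([-0.0659, -0.018 , -0.0321, -0.0184,  0.0175])) scan (np.int64(319), array([ 0.0341,  0.0638,  0.049 , -0.0229,  0.0232]))
  fin (np.int64(8), array([-0.0374, -0.0351, -0.036 , -0.0384, -0.0251])) sleeve (np.int64(473), array([-0.1753, -0.062 , -0.1368, -0.0149,  0.015 ]))
top1 clip (np.int64(3), array([ 0.0086,  0.0151,  0.0129, -0.0474, -0.0455]))
  grip (np.int64(257), array([-0.0665, -0.018 , -0.0323, -0.0183,  0.0177])) scan (np.int64(321), array([ 0.0339,  0.064 ,  0.0489, -0.0229,  0.023 ]))
  fin (np.int64(8), array([-0.0376, -0.0353, -0.0358, -0.0382, -0.0254])) sleeve (np.int64(479), array([-0.1742, -0.0641, -0.1374, -0.015 ,  0.015 ]))
w0 clip (np.int64(97), array([-0.0352,  0.0172,  0.0133, -0.0527, -0.0365]))
  grip (np.int64(1208), array([-0.0641, -0.0157, -0.0281, -0.0192,  0.0172])) scan (np.int64(1640), array([ 0.0352,  0.0654,  0.0527, -0.024 ,  0.0223]))
  fin (np.int64(63), array([-0.0373, -0.0323, -0.0341, -0.0405, -0.0253])) sleeve (np.int64(1257), array([-0.1675, -0.0986, -0.1297, -0.015 ,  0.015 ]))
w1 clip (np.int64(78), array([-0.0348,  0.0172,  0.0133, -0.0518, -0.0364]))
  grip (np.int64(1318), array([-0.0627, -0.0158, -0.0279, -0.0185,  0.0177])) scan (np.int64(1741), array([ 0.0364,  0.0658,  0.0529, -0.0234,  0.0227]))
  fin (np.int64(55), array([-0.0368, -0.0326, -0.0338, -0.0401, -0.0261])) sleeve (np.int64(671), array([-0.1364, -0.098 , -0.1139, -0.0149,  0.015 ]))
```

```bash
python3 - <<'E'
from h import *
im,d,p=grab('scene'); P=xyz(d,p); np.savez('s1',im=im,P=P)
c=im[130:240,190:330]; save('s1.png',cv2.resize(c,None,fx=5,fy=5,interpolation=cv2.INTER_CUBIC))
E
```

```text
(no output)
```

View pics/s1.png

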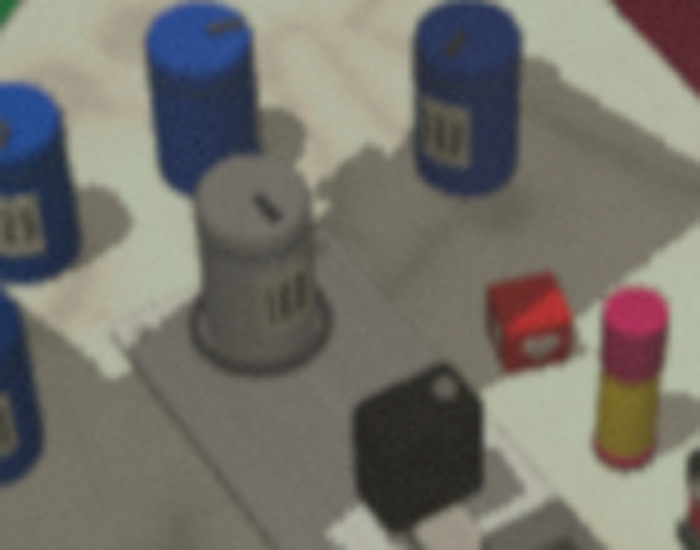

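The scene crop shows the label at (262–311, 270–325) on the side facing the scanner. By cylinder geometry it faces about -83°, and the rib gives about -84°. The goal is -87°, so I'll add a small 3° turn.

```bash
python3 -m creep '[[0,0,45,0,0,0],[0,0,50,0,0,0],[0,0,50,0,0,0],[0,0,34,0,0,0],[0,0,0,0,0,0]]'; python3 -m creep '[[0,0,0,0,0,0],[0,0,0,0,0,0],[0,0,0,0,0,0]]' 40 25;python3 -m creep '[[0,0,-1,0,0,1.5],[0,0,0,0,0,1.5],[0,0,0,0,0,0]]'; python3 -m creep '[[0,0,0,0,0,0],[0,0,0,0,0,0]]' 66;  python3 -m creep '[[0,0,-30,0,0,0],[0,0,-50,0,0,0],[0,0,-50,0,0,0],[0,0,-45,0,0,0],[0,0,0,0,0,0]]'
python3 - <<'E'
from h import *
z=grab('wrist'); im,P=z[0],xyz(z[1],z[2]); Z=P[...,2]; g=im.mean(2)
np.savez('w2',im=im,P=P)
m=np.zeros(Z.shape,bool); m[150:225,245:312]=1; t=m&(Z>.086)&(Z<.1)
c,r=cv2.minEnclosingCircle(P[t][:,:2].astype(np.float32)); print('lid',c,r)
k=t&(g<75); v,u=np.nonzero(k); keep=(u>281)&(u<308)&(v>192)&(v<210); R=P[v[keep],u[keep]][:,:2]
d=R.mean(0)-c; vx,vy,_,_=cv2.fitLine(R.astype(np.float32),2,0,.01,.01).ravel(); print(np.degrees(np.arctan2(d[1],d[0])),'line',np.degrees(np.arctan2(vy,vx)))
E
```

```text
time_s: 6.68
position: [0.4763, 0.1995, 0.0404]
tool_rot: [[0.933, 0.361, -0.007], [0.361, -0.933, -0.002], [-0.007, -0.0, -1.0]]
wrist_force: [0.4, -0.2, -0.3]
gripper_width: 0.0661
grip_force: 0.0
time_s: 7.05
position: [0.4789, 0.2004, 0.0441]
tool_rot: [[0.933, 0.361, 0.001], [0.361, -0.933, 0.0], [0.001, 0.0, -1.0]]
wrist_force: [0.2, 0.7, 1.4]
gripper_width: 0.0471
grip_force: 26.3
time_s: 7.42
position: [0.4785, 0.2002, 0.0443]
tool_rot: [[0.95, 0.311, -0.0], [0.311, -0.95, -0.0], [-0.0, 0.0, -1.0]]
wrist_force: [-0.5, 0.3, -1.4]
gripper_width: 0.0474
grip_force: 26.0
time_s: 7.68
position: [0.4787, 0.2003, 0.0444]
tool_rot: [[0.95, 0.312, 0.0], [0.312, -0.95, 0.0], [0.0, 0.0, -1.0]]
wrist_force: [0.7, -0.1, -0.9]
gripper_width: 0.066
grip_force: 0.0
time_s: 8.3
position: [0.48, 0.2007, 0.2226]
tool_rot: [[0.95, 0.311, 0.006], [0.311, -0.95, 0.002], [0.006, 0.0, -1.0]]
wrist_force: [0.4, 1.2, -1.2]
gripper_width: 0.0662
grip_force: 0.0
lid (0.4786778688430786, 0.20033815503120422) 0.023966463282704353
-87.75861876473334 line -87.91263
```

The tin now faces -87 to -88°, as wanted. Next I turn the gripper along the stand with the camera on the robot side.

```bash
python3 -m creep '[[0,0,0,0,0,-5],[0,0,0,0,0,-10],[0,0,0,0,0,-10],[0,0,0,0,0,-10],[0,0,0,0,0,-10],[0,0,0,0,0,-10],[0,0,0,0,0,-10],[0,0,0,0,0,-10],[0,0,0,0,0,-10],[0,0,0,0,0,-10]]' 62; python3 -m creep '[[0,0,0,0,0,-10],[0,0,0,0,0,-10],[0,0,0,0,0,-10],[0,0,0,0,0,-10],[0,0,0,0,0,-10],[0,0,0,0,0,-10],[0,0,0,0,0,-10],[0,-20,0,0,0,0],[0,-50,0,0,0,0],[0,-50,0,0,0,0]]';  python3 -m creep '[[0,-50,0,0,0,0],[0,-46,0,0,0,0],[0,0,0,0,0,0],[0,0,0,0,0,0]]'
python3 - <<'E'
from h import *
s=state(); R=np.array(s['tool_rot']); print(s['joint_pos'],np.degrees(np.arctan2(R[1,1],R[0,1])))
im,d,p=grab('wrist'); P=xyz(d,p); save('w3.png',im); np.savez('w3',im=im,P=P)
a=np.radians(3.07); U=np.array([-np.sin(a),np.cos(a)]);X=np.array([U[1],-U[0]])
Z=P[...,2]; g=im.mean(2); q=P[...,:2]-np.array([.4885,.0264]); S=q@U; x=q@X
t=s['position'][:2]-np.array([.4885,.0264]); print('tcp s,x',t@U,t@X)
def rng(mm): return mm.sum(),np.round([S[mm].min(),S[mm].max(),np.median(S[mm]),x[mm].min(),x[mm].max()],4)
print('clip',rng((abs(x+.048)<.008)&(abs(S-.01)<.02)&(Z>.0165)&(Z<.026)&(g<80)))
print('grip',rng((abs(x)<.03)&(S>-.1)&(S<.0)&(Z>.084)&(Z<.096)),'fin',rng((x<-.025)&(x>-.06)&(S>-.08)&(S<-.01)&(Z>.018)&(Z<.027)))
E
```

```text
time_s: 9.6
position: [0.4779, 0.2, 0.2177]
tool_rot: [[-0.398, 0.917, -0.003], [0.917, 0.398, -0.001], [0.0, -0.003, -1.0]]
wrist_force: [0.2, 0.4, 0.1]
gripper_width: 0.062
grip_force: 0.0
time_s: 10.85
position: [0.4844, 0.0792, 0.2178]
tool_rot: [[-0.998, -0.056, -0.002], [-0.056, 0.998, -0.0], [0.002, -0.0, -1.0]]
wrist_force: [0.7, 0.4, -0.1]
gripper_width: 0.0617
grip_force: 0.0
time_s: 11.35
position: [0.4899, -0.0151, 0.2183]
tool_rot: [[-0.999, -0.054, -0.002], [-0.054, 0.999, 0.0], [0.002, 0.001, -1.0]]
wrist_force: [-0.1, 0.3, -0.8]
gripper_width: 0.062
grip_force: 0.0
[-1.25906091e-01  2.58238360e-01  1.81542121e+00  2.49177486e-04
  1.06980971e+00 -1.75120482e+00] 93.11586026612017
tcp s,x -0.04149922593794078 -0.0008028616454960044
clip (np.int64(87), array([ 0.006 ,  0.016 ,  0.0099, -0.0526, -0.0452]))
grip (np.int64(1557), array([-0.0661, -0.0174, -0.0319, -0.019 ,  0.017 ])) fin (np.int64(59), array([-0.0366, -0.0338, -0.0356, -0.0407, -0.025 ]))
```

View pics/w3.png

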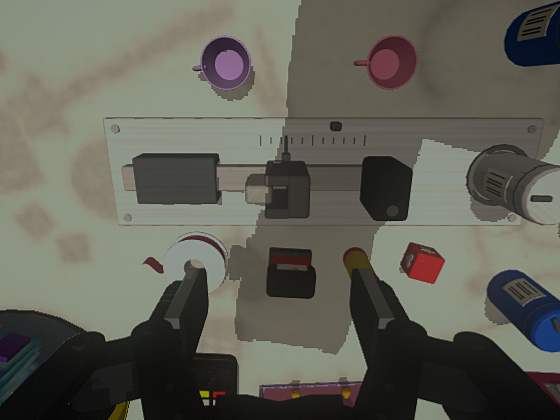

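The fin is at (286,150), the clip at (336,126) and the block at (288,190), with the lever open behind it. I descend astride block and lever.

```bash
python3 -m creep '[[0,-2,45,0,0,0],[0,0,50,0,0,0],[0,0,40,0,0,0],[0,0,30,0,0,0],[0,0,8,0,0,0],[0,0,0,0,0,0],[0,0,0,0,0,0]]'; python3 - <<'E'
from h import *
s=state()
im,d,p=grab('wrist'); P=xyz(d,p); save('w4.png',im); np.savez('w4',im=im,P=P)
a=np.radians(3.07); U=np.array([-np.sin(a),np.cos(a)]);X=np.array([U[1],-U[0]])
t=s['position'][:2]-np.array([.4885,.0264]); print('tcp s,x',t@U,t@X)
E
```

```text
time_s: 12.28
position: [0.4912, -0.0173, 0.0474]
tool_rot: [[-0.998, -0.055, 0.002], [-0.055, 0.998, -0.0], [-0.002, -0.0, -1.0]]
wrist_force: [-0.9, 0.1, -0.0]
gripper_width: 0.062
grip_force: 0.0
tcp s,x -0.04375340536751267 0.00038788340561877717
```

View pics/w4.png

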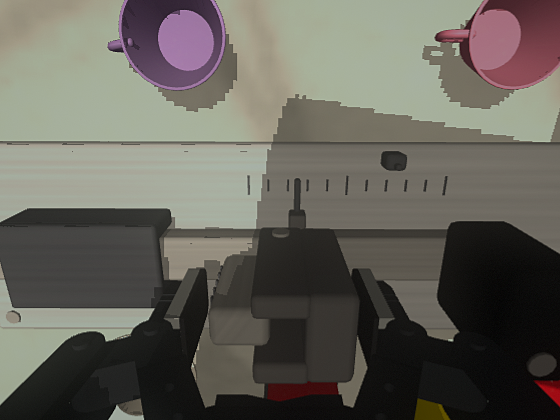

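Fin at (297,190) and clip at (393,160) are both plainly visible; fingers stand either side of block and lever. Now the gap between them.

```bash
cat > gap.py <<'E'
from h import *
def gap(P,im,cr=(145,178,None,None)):
    a=np.radians(3.07); U=np.array([-np.sin(a),np.cos(a)]);X=np.array([U[1],-U[0]])
    q=P[...,:2]-np.array([.4885,.0264]); S=q@U; x=q@X; Z=P[...,2]; g=im.mean(2)
    fin=(Z>.0195)&(Z<.0245)&(x<-.027)&(x>-.0415)&(g<90)&(S<.06)&(S>-.06)
    cl=(Z>.0195)&(Z<.0245)&(x<-.0435)&(x>-.058)&(g<90)&(abs(S)<.06)
    for n,m in(('fin',fin),('clip',cl)):
        v,u=np.nonzero(m); print(n,m.sum(),'px',np.median(u),np.median(v),'S',np.round([S[m].min(),S[m].max(),S[m].mean()],4),'x',np.round([x[m].min(),x[m].max()],4))
    s=state(); t=s['position'][:2]-np.array([.4885,.0264]); print('tcp s,x',t@U,t@X)
if __name__=='__main__':
    im,d,p=grab('wrist'); P=xyz(d,p); np.savez('wl',im=im,P=P); gap(P,im)
E
python3 -c "
from gap import *
z=np.load('w4.npz'); gap(z['P'],z['im'])"
```

```text
fin 147 px 296.0 191.0 S [-0.0368 -0.0338 -0.0355] x [-0.0408 -0.027 ]
clip 294 px 393.0 160.0 S [0.0056 0.0161 0.0099] x [-0.0529 -0.0446]
tcp s,x -0.04385507255255655 0.0003470228261819945
```

```bash
python3 -m creep '[[0,0.5,0,0,0,0],[0,0,0,0,0,0],[0,0,0,0,0,0]]' 54 20; python3 -m creep '[[0,2,0,0,0,0],[0,4,0,0,0,0],[0,5,0,0,0,0],[0,5,0,0,0,0],[0,5,0,0,0,0],[0,5,0,0,0,0],[0,5,0,0,0,0],[0,4,0,0,0,0],[0,3,0,0,0,0],[0,2,0,0,0,0]]'; python3 -m creep '[[0,2,0,0,0,0],[0,0,0,0,0,0],[0,0,0,0,0,0]]'; python3 gap.py
```

```text
time_s: 12.7
position: [0.4905, -0.017, 0.0464]
tool_rot: [[-0.999, -0.055, 0.0], [-0.055, 0.999, -0.0], [-0.0, -0.0, -1.0]]
wrist_force: [-0.0, 0.7, -0.1]
gripper_width: 0.0539
grip_force: 0.0
time_s: 13.95
position: [0.4884, 0.0232, 0.0463]
tool_rot: [[-0.998, -0.055, 0.0], [-0.055, 0.998, -0.0], [-0.0, -0.0, -1.0]]
wrist_force: [0.9, -2.6, 1.6]
gripper_width: 0.0541
grip_force: 1.0
time_s: 14.32
position: [0.4879, 0.0251, 0.0461]
tool_rot: [[-0.999, -0.055, -0.001], [-0.055, 0.999, 0.0], [0.001, 0.0, -1.0]]
wrist_force: [0.4, 0.1, -0.9]
gripper_width: 0.0538
grip_force: 0.0
fin 143 px 293.0 196.0 S [0.0042 0.0068 0.0055] x [-0.0408 -0.027 ]
clip 281 px 305.0 163.0 S [0.006  0.016  0.0107] x [-0.0529 -0.0451]
tcp s,x -0.0013038475041688205 -0.0006238949254938048
```

```bash
python3 -m creep '[[0,1.5,0,0,0,0],[0,2,0,0,0,0],[0,1.5,0,0,0,0],[0,0.4,0,0,0,0],[0,0,0,0,0,0],[0,0,0,0,0,0]]'; python3 gap.py; python3 -c "
from h import *
z=np.load('wl.npz'); save('w5.png',z['im'])"
```

```text
time_s: 15.12
position: [0.4881, 0.0305, 0.0464]
tool_rot: [[-0.998, -0.055, 0.0], [-0.055, 0.998, 0.0], [-0.0, 0.0, -1.0]]
wrist_force: [0.0, 1.1, 0.4]
gripper_width: 0.0538
grip_force: 0.0
fin 160 px 293.0 195.0 S [0.0093 0.0122 0.0108] x [-0.0406 -0.0271]
clip 272 px 294.0 161.5 S [0.0062 0.0157 0.0109] x [-0.0528 -0.045 ]
tcp s,x 0.004089741375513404 -0.00020869330966490952
```

View pics/w5.png

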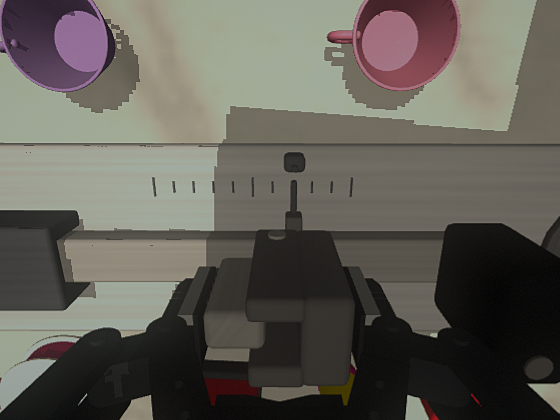

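The pointer (293,185) stands at the clip (294,161) with the lever still open. I now close in small steps, moving the tool along so that the front finger stays on the block face.

```bash
python3 -m creep '[[0,-1.2,0,0,0,0],[0,0,0,0,0,0]]' 52; python3 -m creep '[[0,1,0,0,0,0]]' 50;python3 -m creep '[[0,1,0,0,0,0]]' 48;python3 -m creep '[[0,1,0,0,0,0],[0,0,0,0,0,0]]' 46; python3 gap.py
```

```text
time_s: 15.42
position: [0.4882, 0.0292, 0.0464]
tool_rot: [[-0.999, -0.055, 0.0], [-0.055, 0.999, 0.0], [-0.0, 0.0, -1.0]]
wrist_force: [0.5, 0.9, 1.2]
gripper_width: 0.0519
grip_force: 1.1
time_s: 15.55
position: [0.4882, 0.03, 0.0466]
tool_rot: [[-0.999, -0.055, 0.001], [-0.055, 0.999, -0.0], [-0.001, -0.0, -1.0]]
wrist_force: [-1.6, -2.1, 4.4]
gripper_width: 0.0502
grip_force: 4.5
time_s: 15.68
position: [0.4881, 0.031, 0.0467]
tool_rot: [[-0.999, -0.055, 0.001], [-0.055, 0.999, -0.0], [-0.001, -0.0, -1.0]]
wrist_force: [-1.1, -2.9, 7.3]
gripper_width: 0.0478
grip_force: 4.8
time_s: 15.92
position: [0.4882, 0.0321, 0.0468]
tool_rot: [[-0.998, -0.055, 0.001], [-0.055, 0.998, -0.0], [-0.001, -0.0, -1.0]]
wrist_force: [-1.3, -0.6, 8.1]
gripper_width: 0.0461
grip_force: 5.9
fin 164 px 289.0 194.0 S [0.0089 0.0119 0.0104] x [-0.0408 -0.027 ]
clip 289 px 290.0 161.0 S [0.006  0.016  0.0109] x [-0.0528 -0.0445]
tcp s,x 0.005716506764936016 -2.739351881701632e-05
```

```bash
python3 -m creep '[[0,1.3,0,0,0,0]]' 44;python3 -m creep '[[0,1,0,0,0,0]]' 42;python3 -m creep '[[0,1,0,0,0,0]]' 40; python3 -m creep '[[0,1,0,0,0,0]]' 38; python3 -m creep '[[0,1,0,0,0,0],[0,0,0,0,0,0]]' 36; python3 -m creep '[[0,0,0,0,0,0],[0,0,0,0,0,0]]' 30 30; python3 gap.py
```

```text
time_s: 16.1
position: [0.4881, 0.0333, 0.0468]
tool_rot: [[-0.999, -0.055, 0.001], [-0.055, 0.999, -0.0], [-0.001, -0.0, -1.0]]
wrist_force: [-1.1, -2.5, 8.8]
gripper_width: 0.0441
grip_force: 5.4
time_s: 16.23
position: [0.4882, 0.0343, 0.0469]
tool_rot: [[-0.998, -0.055, 0.001], [-0.055, 0.998, -0.0], [-0.001, -0.0, -1.0]]
wrist_force: [-1.7, -1.6, 9.0]
gripper_width: 0.0422
grip_force: 5.7
time_s: 16.35
position: [0.4882, 0.0353, 0.0469]
tool_rot: [[-0.998, -0.055, 0.001], [-0.055, 0.998, -0.0], [-0.001, -0.0, -1.0]]
wrist_force: [-2.1, -2.1, 7.8]
gripper_width: 0.04
grip_force: 6.0
time_s: 16.48
position: [0.4881, 0.0363, 0.047]
tool_rot: [[-0.998, -0.055, 0.001], [-0.055, 0.998, -0.0], [-0.001, -0.0, -1.0]]
wrist_force: [-1.6, -1.0, 8.5]
gripper_width: 0.0383
grip_force: 6.3
time_s: 16.73
position: [0.4881, 0.0374, 0.047]
tool_rot: [[-0.999, -0.055, 0.001], [-0.055, 0.999, -0.0], [-0.001, -0.0, -1.0]]
wrist_force: [-0.8, -0.4, 10.4]
gripper_width: 0.0362
grip_force: 7.4
time_s: 16.98
position: [0.4881, 0.0374, 0.0471]
tool_rot: [[-0.999, -0.055, 0.002], [-0.055, 0.999, -0.0], [-0.002, -0.0, -1.0]]
wrist_force: [-1.6, -0.6, 11.8]
gripper_width: 0.0358
grip_force: 28.9
fin 139 px 278.0 192.0 S [0.0094 0.0119 0.0106] x [-0.0408 -0.0271]
clip 277 px 279.0 160.0 S [0.0061 0.0156 0.0108] x [-0.0529 -0.0448]
tcp s,x 0.011018400458364164 0.0002231553968182108
```

```bash
python3 -c "
from h import *
a=np.load('wl.npz')['im']; b=grab('top')[0]
c=np.vstack([cv2.resize(a,(440,330)),cv2.resize(b[140:290,150:400],(440,264))]); save('end.png',c)"
```

```text
(no output)
```

View pics/end.png

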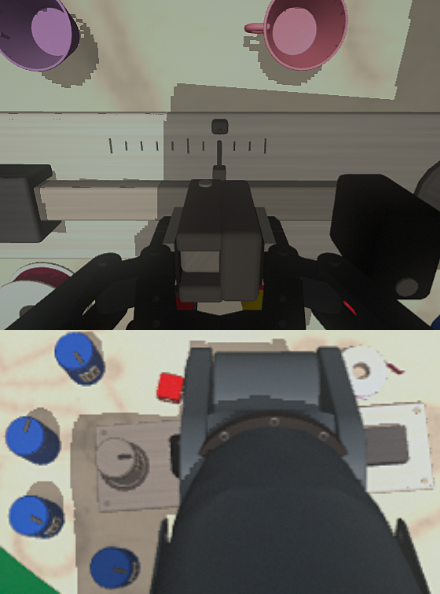

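The pointer (219,150) stands at the clip (220,127), the lever is shut between the fingers, and the tin's rib (135,455) points at the scanner. Handing in.

```bash
python3 -c "
from rig import finish_job; print(finish_job())"
```

```text
the job is handed in; nothing more can be done
None
```

The job is handed in at about 17 s: the tin's label faces the scanner (within about 1° by the lid rib), the leg is within about 0.2 mm of the length mark, and the gripper holds the block with the lever flush at about 29 N.

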